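# Stock check of a lever-operated parts bin

## Task

Press the lever beside the lidded parts bin down with the fingertips until the lid stands fully open, and keep it fully open for three seconds so that the stock can be counted. Then ease the lever up slowly, over several seconds, so that the lid comes down onto the bin without dropping or slamming, and move clear. Work the lid by the lever only, never touch the lid itself, and leave the tape, the jar and the case where they are.

Things in the scene. Friction and masses are not known exactly. Their poses are not given: they have to be found in the camera images.
- bin: Yellow plastic parts bin, 240 mm long (its x), 160 wide (y), 120 high, fixed to the bench. Origin: centre of its underside; z up; its front faces its -x. A flat grey lid is hinged along the far (+x) rim, 126 mm up. A steel lever runs along the outside of the -y wall (y = -102 mm) and sticks out in front. A lidless yellow bin, 130 mm wide and 100 high, is fixed beside the +y wall
- lever_pad (a point): Centre of the top of the lever's pad, a flat rubber-topped plate 56 mm (bin x) by 62 mm (bin y), 6 mm thick. At rest at (-195, -106, 120.5) mm in the bin's frame, 75 mm in front of the bin's front wall, level, axes as the bin's. Pressed, it sinks 49 mm to its stop, within 4 mm of straight down, and ends tilted 0.22 rad, front edge lower
- lever (a joint): Lever angle, rad: 0 at rest (up), 0.22 pressed to its stop. It pivots about (30, -102, 85) mm in the bin's frame, axis along the bin's y. No spring: the lid's weight pushes the lever back up, so if it is let go the lid slams. It takes about 4 to 10 N at the pad to press and hold
- lid (a joint): Lid angle, rad: 0 shut, 1.1 fully open (lever at its stop). A link rod ties it to the lever: lid angle = 5 x lever angle, both ways, so 10 mm at the pad is about 0.22 rad of lid
- lid_front (a point): Middle of the lid's front edge, upper side, 248 mm from the hinge; at (-128, 0, 131.5) mm in the bin's frame when shut; about 0.35 m above the bench when fully open
- tape_mid (a point): Centre (half-way up) of a loose blue roll of tape, lying flat, 100 mm outside diameter, 48 mm high; to be left alone
- jar_mid (a point): Centre (half-way up) of a loose white screw-top jar, 60 mm diameter, 85 mm high; to be left alone
- case_mid (a point): Centre (half-way up) of a loose flat white small-parts case, 110 x 70 x 34 mm; to be left alone

How it is judged:
By the outcome, as a careful person would: the job done as asked, in the order asked, and still so for the second after the job is handed in, with the robot touching nothing.
It also fails if it takes over 56 s, if anything falls off the work surface, if the arm or the gripper's body presses on something with over 40 N, if the wrist force passes 120 N, or if a joint passes its speed limit or range.

## Robot

A 7-joint arm with a two-finger parallel gripper is mounted at the origin on the work surface. World frame = base frame: x ahead of the robot, y to its left, z up, the work surface at z = 0. Lengths are in m, angles in rad, forces in N, time in s.
With the tool pointing down it reaches from about 0.4 to 0.875 m from the base axis. Payload 6.5 kg.
Tool frame: the origin (TCP) lies on the centre line of the jaws, within the pads' length; the fingertips stand 22 mm ahead of it and the grasp point (between the pads) lies 3 mm ahead of it; z points along the fingers, x is the direction in which the jaws open and shut, and the axes are right-handed (so a half turn about z gives the same grasp; the last joint's range is limited). The gripper opens to 85 mm and grips with 20 to 120 N. Pads are 22 mm wide; open, the fingers measure 114 mm over their backs; the gripper's body (76 mm by 85 mm) begins 54 mm behind the grasp point. The pads swing forward as they close: fully open they stand 13 mm farther back than shut.
Start: joints at [1.074, 0.536, -0.004, 1.538, 0.003, 1.067, -0.071], TCP at [0.271, -0.591, 0.253] pointing down, gripper open.
Joint ranges: [-2.7, 2.7], [-0.37, 2.16], [-1.27, 1.26], [0.24, 2.4], [-1.31, 4.45], [0.19, 1.91], [-2.76, 2.76]. Speed limits (rad/s): [2.39, 2.39, 3.14, 3.14, 3.14, 3.14, 3.14].

## Interface

Orientations are given as a rotation vector (axis times angle).
In Python, from bench import ctrl gives the robot as it stands.
- The arm moves only by the tool step_arm, never from a script. Its argument "increments" is a list of rows, each an object with "slide": the shift along the tool's x, y, z in mm, a list of three; "yaw": the turn about the tool's z in rad. A call has 1 to 5 rows; each row shifts and turns the pose as measured when the row begins, along the tool's axes as they then stand; what a row does not reach is not made up. A row lasts 1/10 s, in which the tool goes at most 50 mm and 8.59 degrees, less where a joint would pass 70% of its speed; a pose out of reach is approached as far as the arm can. A call is refused whole if a number of a shift passes 50 or a number of a turn 0.15, either way. A call with a gripper value outside its range is refused whole. "jaw" is the opening, from 0 (shut) to 1 (fully open), set as the call begins (left out, the last holds). The fingers move at their own pace and stop on an object; "force" is the grip in N (left out, the last holds). Time passes only in rows, so rows that do not move let the fingers close. It gives the time, the measured TCP pose, the force and the opening at its end, in the units of the state.
- ctrl.state(): the state, without advancing time (a new reading comes with each control period).
- ctrl.camera(name): name is "scene" or "top" or "wrist"; returns a dict with "image" (480x640x3 uint8, red, green, blue), "fx", "fy", "cx", "cy" (pixels), "world_from_camera" (4x4, takes a point from camera to world coordinates). Camera axes: x right, y down, z forward; pixel columns grow to the right and rows downward; lengths in m; the calibration is good to about 2 mm. A picture is of the moment at which its call begins. There is no depth.
- ctrl.sign_off(): hands the job in, once; it reports no verdict.
The state is a dict: "time": time; "joint_pos": joint angles; "qd": joint speeds; "joint_torque": joint torques, N m; "tool_pos": TCP position; "orientation": TCP orientation; "contact_force": force on the tool from outside, world axes, zero at the start; "ft_torque": the same for the moment, N m; "width": finger opening in m.
Only numpy, scipy, OpenCV 4.12 (cv2) and the standard library are available. Lean on these libraries where they do the work, as an engineer would, in place of code of your own. Each camera call takes 0.05 s, during which the arm holds its last target.

## Working session

There is one attempt and no reset: what is moved stays moved. The work goes in short steps, Python scripts to look and compute and a tool call to move; the robot and the scene stay as the last step left them, time stands still between calls to the robot, and variables do not carry over. Pictures are saved under pics/ and viewed, and the job is handed in when it is done.

Besides the shell and the picture viewer there is one more tool, called after "Request:" by a JSON object that holds its "api" and its "payload". step_arm: Moves the arm, as the interface text tells. Its arguments: {"type":"object","properties":{"increments":{"type":"array","items":{"type":"object","properties":{"slide":{"type":"array","items":{"type":"number"}},"yaw":{"type":"number"}}}},"jaw":{"type":"number"},"force":{"type":"number"}},"required":["increments"]}

```bash
mkdir -p pics; ls
python3 - <<'E'
from bench import ctrl
import cv2
s=ctrl.state();print({k:(s[k]) for k in ['time','tool_pos','orientation','contact_force','width']})
for n in ['scene','top','wrist']:
    c=ctrl.camera(n);cv2.imwrite(f'pics/{n}0.png',c['image'][:,:,::-1])
    print(n,c['fx'],c['fy'],c['cx'],c['cy'],c['world_from_camera'])
E
```

```text
pics
{'time': 0.0, 'tool_pos': array([ 0.27117802, -0.59005272,  0.25237105]), 'orientation': array([-2.64424086e+00,  1.69471492e+00,  2.46224522e-03]), 'contact_force': array([-0.58681459, -0.01860829,  0.22041527]), 'width': 0.08561597392659796}
scene 614.4979404175222 614.4979404175222 324.85720644747863 227.9904127029047 [[ 0.75008739  0.55085112 -0.36596713  1.0541077 ]
 [ 0.66132207 -0.6286836   0.40915773 -0.54830661]
 [-0.00469253 -0.5489262  -0.83585765  1.16680133]
 [ 0.          0.          0.          1.        ]]
top 481.1879753763547 481.1879753763547 320.76183592139176 239.37242933430565 [[ 0.00176056 -0.98263457  0.18554299  0.4284647 ]
 [-0.99981834 -0.00525108 -0.01832271 -0.02086093]
 [ 0.01897883 -0.18547703 -0.9824653   0.96497932]
 [ 0.          0.          0.          1.        ]]
wrist 406.20119422516734 406.20119422516734 321.6822639463024 241.943261673355 [[ 4.17094611e-01 -8.66651437e-01 -2.73765176e-01  3.42095646e-01]
 [-9.08862582e-01 -3.98035687e-01 -1.24645090e-01 -5.59570244e-01]
 [-9.44463753e-04  3.00803720e-01 -9.53685603e-01  3.73241512e-01]
 [ 0.00000000e+00  0.00000000e+00  0.00000000e+00  1.00000000e+00]]
```

View pics/scene0.png

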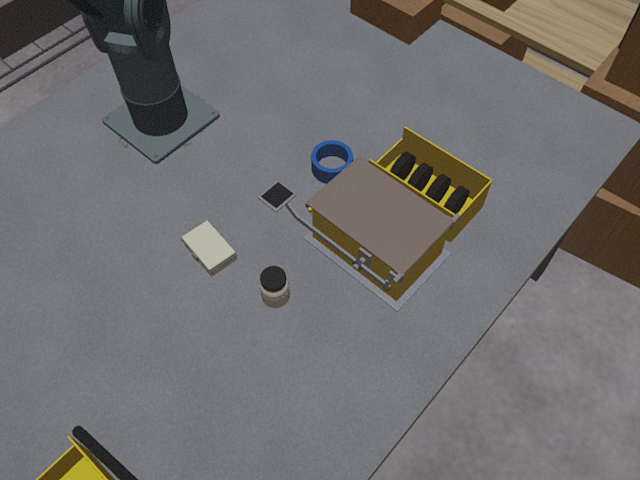

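View pics/top0.png

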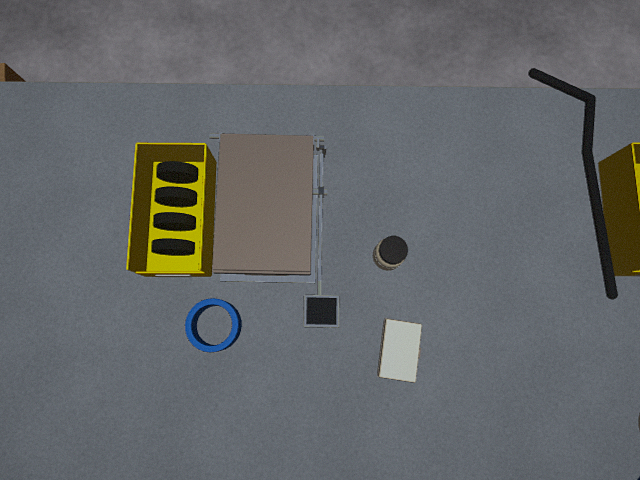

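View pics/wrist0.png

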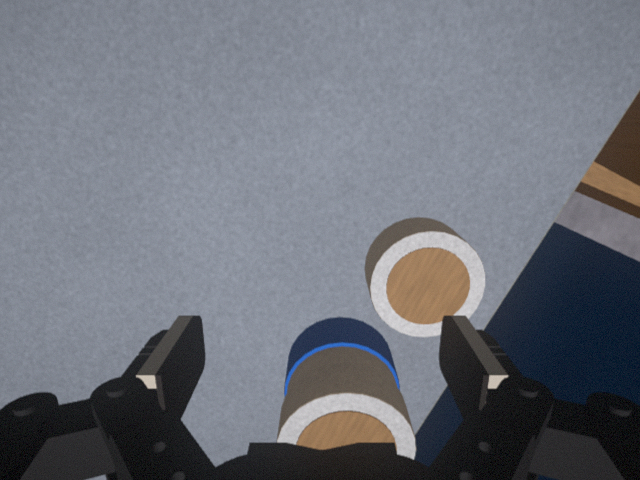

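The scene shows the pad at about (277,195), and the top view shows it at about (321,311). I'll enlarge both to read the corners.

Run:
```python
import cv2
a=cv2.imread('pics/top0.png');b=cv2.imread('pics/scene0.png')
cv2.imwrite('pics/c1.png',cv2.resize(a[260:360,280:440],None,fx=5,fy=5,interpolation=cv2.INTER_CUBIC))
cv2.imwrite('pics/c2.png',cv2.resize(b[150:310,240:440],None,fx=4,fy=4)[:600])
```

```text
(no output)
```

View pics/c1.png

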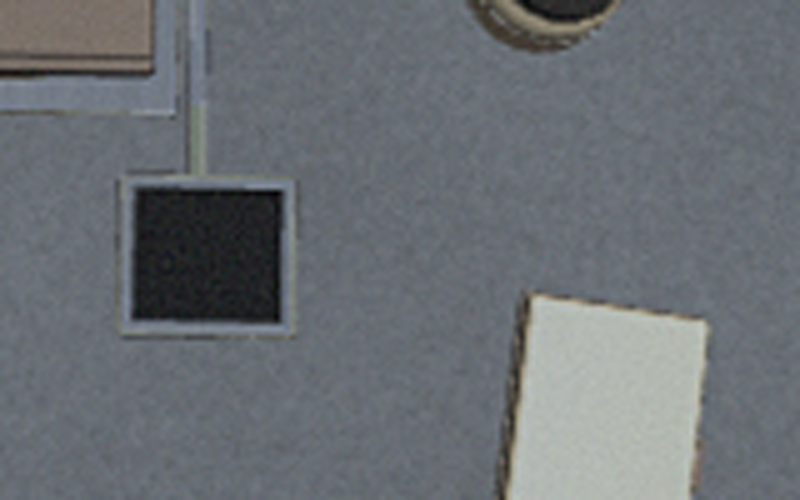

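View pics/c2.png

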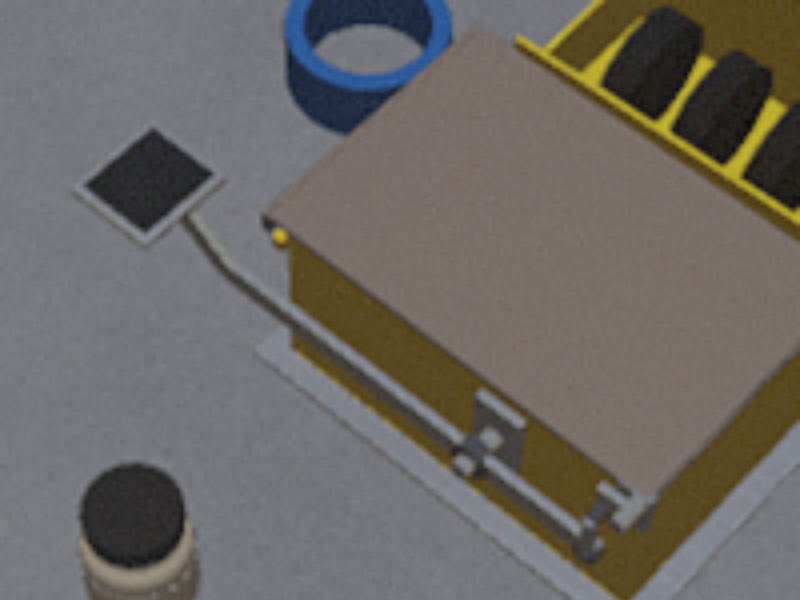

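```bash
cat > h.py <<'E'
from bench import ctrl
import numpy as np
C={}
def ray(n,px):
    if n not in C: C[n]=ctrl.camera(n)
    c=C[n];M=c['world_from_camera']
    d=M[:3,:3]@np.array([(px[0]-c['cx'])/c['fx'],(px[1]-c['cy'])/c['fy'],1]);return M[:3,3],d
def at(n,px,z):
    o,d=ray(n,px);return o+d*(z-o[2])/d[2]
def tri(p,q):
    o1,d1=ray('top',p);o2,d2=ray('scene',q)
    t=np.linalg.lstsq(np.c_[d1,-d2],o2-o1,rcond=None)[0]
    a,b=o1+d1*t[0],o2+d2*t[1];return (a+b)/2,np.linalg.norm(a-b)
E
python3 - <<'E'
from h import *
np.set_printoptions(precision=4,suppress=True)
print('pad',tri((321.4,311),(277.25,195.25)),at('top',(321.4,311),.1205),at('scene',(277.25,195.25),.1205))
for p in [(121,179),(296,179),(296,335),(122,335)]: print('padc',at('top',(280+p[0]/5,260+p[1]/5),.1205))
print('lid',[at('top',p,.1315) for p in [(220,134),(311,134),(310.5,272),(215,271)]])
print('lidS',at('scene',(240+265/4,150+220/4),.1315),at('scene',(240+475/4,150+25/4),.1315))
print('jar',at('top',(393,250),.085),'case',at('top',(403,350),.034),'tape',at('top',(213,324),.048))
print('pipe',tri((612,296),(78,430)))
E
```

```text
pad (array([ 0.4619, -0.0377,  0.1143]), np.float64(0.0009758399044922772)) [ 0.4613 -0.0379  0.1205] [ 0.4657 -0.0403  0.1205]
padc [ 0.4875 -0.0079  0.1205]
padc [ 0.4877 -0.069   0.1205]
padc [ 0.434  -0.0688  0.1205]
padc [ 0.4339 -0.0086  0.1205]
lid [array([0.7813, 0.1485, 0.1315]), array([ 0.7829, -0.0181,  0.1315]), array([ 0.528 , -0.0186,  0.1315]), array([0.5291, 0.1469, 0.1315])]
lidS [ 0.5343 -0.0242  0.1315] [0.5326 0.1477 0.1315]
jar [ 0.5753 -0.1716  0.085 ] case [ 0.392  -0.1943  0.034 ] tape [0.4396 0.1633 0.048 ]
pipe (array([ 0.4977, -0.6213,  0.008 ]), np.float64(0.002482968823010858))
```

The pad centre is at about (0.462, -0.039, 0.1205). The lid edge and pad size agree with this, and the bin's yaw is about 0. I'll shut the jaws, fly over at the present height, then turn the camera side toward the base.

Request:
{"api": "step_arm", "payload": {"increments": [{"slide":[-35,-33,0]},{"slide":[-35,-33,0]},{"slide":[-35,-33,0]},{"slide":[-35,-33,0]},{"slide":[-35,-33,0]}], "jaw": 0, "force": 40}}

```text
invalid input
```

Request:
{"api": "step_arm", "payload": {"increments": [{"slide":[-35,-33,0],"yaw":0},{"slide":[-35,-33,0],"yaw":0},{"slide":[-35,-33,0],"yaw":0},{"slide":[-35,-33,0],"yaw":0},{"slide":[-35,-33,0],"yaw":0}], "jaw": 0, "force": 40}}

```text
time: 0.75
tool_pos: [0.3464, -0.3622, 0.2511]
orientation: [2.631, -1.709, 0.0]
contact_force: [1.7, 0.2, 0.6]
width: 0.0122
```

Request:
{"api": "step_arm", "payload": {"increments": [{"slide":[-35,-33,0],"yaw":-0.1},{"slide":[-37,-29,0],"yaw":-0.1},{"slide":[-40,-25,0],"yaw":-0.15},{"slide":[-40,-20,0],"yaw":-0.15},{"slide":[-40,-14,0],"yaw":-0.15}]}}

```text
time: 1.25
tool_pos: [0.3327, -0.1344, 0.251]
orientation: [3.043, -0.765, 0.007]
contact_force: [-0.2, 1.3, 1.5]
width: -0.0003
```

Request:
{"api": "step_arm", "payload": {"increments": [{"slide":[25,-45,0],"yaw":0},{"slide":[22,-45,0],"yaw":0},{"slide":[20,-45,0],"yaw":0},{"slide":[0,0,0],"yaw":-0.15},{"slide":[0,0,0],"yaw":-0.15}]}}

```text
time: 1.75
tool_pos: [0.4458, -0.039, 0.2477]
orientation: [3.121, -0.285, -0.008]
contact_force: [0.2, -0.5, -0.3]
width: 0.0
```

Request:
{"api": "step_arm", "payload": {"increments": [{"slide":[0,0,0],"yaw":-0.15},{"slide":[0,0,0],"yaw":-0.15},{"slide":[0,0,0],"yaw":-0.15},{"slide":[0,0,0],"yaw":-0.15},{"slide":[0,0,0],"yaw":-0.15}]}}

```text
time: 2.25
tool_pos: [0.4464, -0.0377, 0.2478]
orientation: [3.012, 0.875, -0.011]
contact_force: [0.3, 0.2, -0.1]
width: -0.0002
```

Request:
{"api": "step_arm", "payload": {"increments": [{"slide":[0,0,0],"yaw":-0.15},{"slide":[0,0,0],"yaw":-0.15},{"slide":[0,0,0],"yaw":-0.15},{"slide":[0,0,0],"yaw":-0.15},{"slide":[0,0,0],"yaw":-0.15}]}}

```text
time: 2.75
tool_pos: [0.4462, -0.0382, 0.248]
orientation: [2.484, 1.919, -0.013]
contact_force: [0.1, -0.0, -0.4]
width: 0.0002
```

Request:
{"api": "step_arm", "payload": {"increments": [{"slide":[0,0,0],"yaw":-0.13},{"slide":[0,0,0],"yaw":-0.12},{"slide":[0,13,20],"yaw":0},{"slide":[0,0,30],"yaw":0},{"slide":[0,0,20],"yaw":0}]}}

```text
time: 3.25
tool_pos: [0.462, -0.0399, 0.1788]
orientation: [2.207, 2.224, -0.008]
contact_force: [0.4, -0.9, -0.8]
width: 0.0003
```

Run:
```python
from bench import ctrl
import cv2
s=ctrl.state();print(s['time'],s['tool_pos'],s['orientation'],s['joint_pos'],s['contact_force'])
c=ctrl.camera('scene');cv2.imwrite('pics/s1.png',cv2.resize(c['image'][50:290,180:480,::-1],None,fx=2.5,fy=2.5))
```

```text
3.25 [ 0.46198776 -0.03990699  0.17876609] [ 2.2069366   2.22407988 -0.00761809] [ 0.57227076  0.42278194 -0.7123317   2.05115788  0.39658085  0.80094142
  1.2005392 ] [ 0.41833762 -0.87915786 -0.76845023]
```

View pics/s1.png

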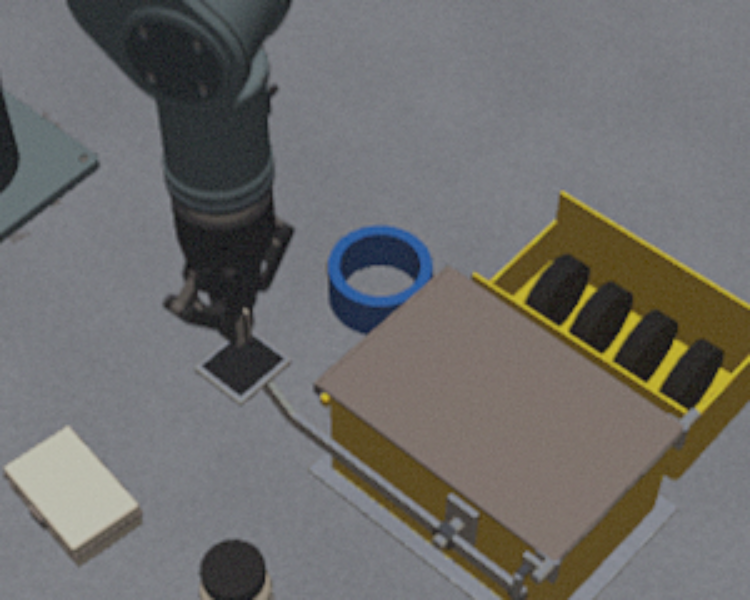

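The closed fingertips, at about (243,340) in the crop, stand over the pad at about (243,365), and nothing else is near. Next I'll go down gently to make contact.

Request:
{"api": "step_arm", "payload": {"increments": [{"slide":[0,-1,12],"yaw":0},{"slide":[0,0,10],"yaw":0},{"slide":[0,0,6],"yaw":0},{"slide":[0,0,3],"yaw":0},{"slide":[0,0,3],"yaw":0}]}}

```text
time: 3.8
tool_pos: [0.4604, -0.0404, 0.1417]
orientation: [2.209, 2.224, -0.009]
contact_force: [-3.7, 0.4, 7.4]
width: -0.0004
```

Request:
{"api": "step_arm", "payload": {"increments": [{"slide":[0,0,3],"yaw":0},{"slide":[0,0,3],"yaw":0},{"slide":[0,0,3],"yaw":0},{"slide":[0,0,3],"yaw":0},{"slide":[0,0,3],"yaw":0}]}}

```text
time: 4.3
tool_pos: [0.4588, -0.0403, 0.128]
orientation: [2.208, 2.224, -0.015]
contact_force: [-2.2, 0.6, 4.8]
width: 0.0002
```

Request:
{"api": "step_arm", "payload": {"increments": [{"slide":[0,0,3],"yaw":0},{"slide":[0,0,3],"yaw":0},{"slide":[0,0,3],"yaw":0},{"slide":[0,0,3],"yaw":0},{"slide":[0,0,3],"yaw":0}]}}

```text
time: 4.8
tool_pos: [0.4579, -0.0403, 0.1132]
orientation: [2.208, 2.225, -0.018]
contact_force: [-3.3, 1.0, 4.1]
width: 0.0001
```

Request:
{"api": "step_arm", "payload": {"increments": [{"slide":[0,0,3],"yaw":0},{"slide":[0,0,3],"yaw":0},{"slide":[0,0,2],"yaw":0},{"slide":[0,0,2],"yaw":0},{"slide":[0,0,2],"yaw":0}]}}

```text
time: 5.3
tool_pos: [0.4579, -0.0404, 0.0997]
orientation: [2.208, 2.225, -0.018]
contact_force: [-2.6, -0.1, 2.4]
width: -0.0001
```

Request:
{"api": "step_arm", "payload": {"increments": [{"slide":[0,0,2],"yaw":0},{"slide":[0,0,2],"yaw":0},{"slide":[0,0,1.5],"yaw":0},{"slide":[0,0,1.5],"yaw":0}]}}

```text
time: 5.7
tool_pos: [0.4584, -0.0403, 0.0926]
orientation: [2.208, 2.225, -0.017]
contact_force: [-7.9, 0.3, 26.7]
width: 0.0003
```

The force has risen to 27 N, which suggests the stop. I'll hold it there with a small downward bias.

Request:
{"api": "step_arm", "payload": {"increments": [{"slide":[0,0,0.8],"yaw":0},{"slide":[0,0,0.8],"yaw":0}]}}

```text
time: 5.9
tool_pos: [0.4584, -0.0403, 0.0928]
orientation: [2.206, 2.224, -0.02]
contact_force: [-6.3, 1.1, 18.1]
width: -0.0002
```

Run:
```python
from bench import ctrl
import cv2
c=ctrl.camera('scene');cv2.imwrite('pics/s2.png',cv2.resize(c['image'][50:290,180:480,::-1],None,fx=2.5,fy=2.5))
s=ctrl.state();print(s['time'],s['tool_pos'],s['contact_force'])
```

```text
5.95 [ 0.45837128 -0.04026087  0.09282458] [-6.19498631 -0.28515384 19.13085441]
```

View pics/s2.png

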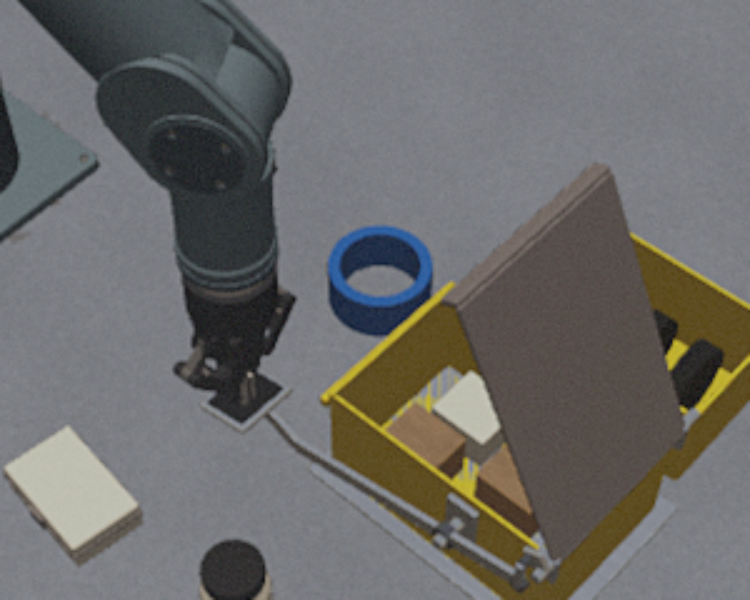

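The lid stands steeply open, with its front edge from about (452,300) to (600,165) in the crop. I'll keep holding and compare that edge with the expected height.

Request:
{"api": "step_arm", "payload": {"increments": [{"slide":[0,0,0.8],"yaw":0},{"slide":[0,0,0.8],"yaw":0},{"slide":[0,0,0.8],"yaw":0},{"slide":[0,0,0.8],"yaw":0},{"slide":[0,0,0.8],"yaw":0}]}}

```text
time: 6.45
tool_pos: [0.4583, -0.0402, 0.0929]
orientation: [2.203, 2.222, -0.025]
contact_force: [-5.5, 1.1, 15.4]
width: 0.0002
```

Run:
```python
from h import *
import cv2
for p in [(452,300),(600,165)]: 
  for z in (.32,.335,.347,.352): print(z,at('scene',(180+p[0]/2.5,50+p[1]/2.5),z))
c=ctrl.camera('top');cv2.imwrite('pics/t2.png',c['image'][:,:,::-1])
```

```text
0.32 [ 0.65023498 -0.00074237  0.32      ]
0.335 [ 0.65738907 -0.01044176  0.335     ]
0.347 [ 0.66311234 -0.01820128  0.347     ]
0.352 [ 0.66549704 -0.02143442  0.352     ]
0.32 [0.65145909 0.17154763 0.32      ]
0.335 [0.65859149 0.15879634 0.335     ]
0.347 [0.66429741 0.1485953  0.347     ]
0.352 [0.66667488 0.14434487 0.352     ]
```

View pics/t2.png

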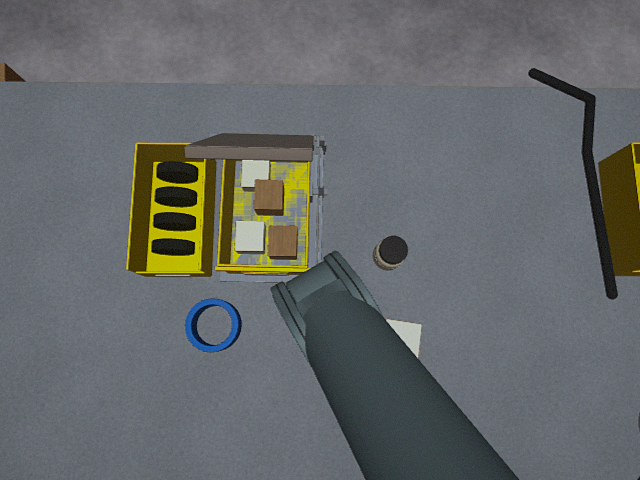

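The top view shows the bin open. With the lid's y-extent fixed at (-0.018, 0.148), its front edge comes out at 0.347 m high, as it should be fully open. I'll keep holding.

Request:
{"api": "step_arm", "payload": {"increments": [{"slide":[0,0,1],"yaw":0},{"slide":[0,0,1],"yaw":0},{"slide":[0,0,1],"yaw":0},{"slide":[0,0,1],"yaw":0},{"slide":[0,0,1],"yaw":0}]}}

```text
time: 7.05
tool_pos: [0.4583, -0.04, 0.0928]
orientation: [2.199, 2.219, -0.032]
contact_force: [-7.6, 0.7, 20.0]
width: 0.0
```

Request:
{"api": "step_arm", "payload": {"increments": [{"slide":[0,0,1],"yaw":0},{"slide":[0,0,1],"yaw":0},{"slide":[0,0,1],"yaw":0},{"slide":[0,0,1],"yaw":0},{"slide":[0,0,1],"yaw":0}]}}

```text
time: 7.55
tool_pos: [0.4583, -0.0399, 0.0928]
orientation: [2.194, 2.217, -0.038]
contact_force: [-7.1, 0.9, 19.8]
width: 0.0001
```

Request:
{"api": "step_arm", "payload": {"increments": [{"slide":[0,0,1],"yaw":0},{"slide":[0,0,1],"yaw":0},{"slide":[0,0,1],"yaw":0},{"slide":[0,0,1],"yaw":0},{"slide":[0,0,1],"yaw":0}]}}

```text
time: 8.05
tool_pos: [0.4583, -0.0398, 0.0928]
orientation: [2.19, 2.214, -0.044]
contact_force: [-6.7, 1.0, 19.7]
width: -0.0002
```

Request:
{"api": "step_arm", "payload": {"increments": [{"slide":[0,0,1],"yaw":0},{"slide":[0,0,1],"yaw":0},{"slide":[0,0,1],"yaw":0},{"slide":[0,0,1],"yaw":0},{"slide":[0,0,1],"yaw":0}]}}

```text
time: 8.55
tool_pos: [0.4584, -0.0397, 0.0928]
orientation: [2.186, 2.212, -0.05]
contact_force: [-7.0, 1.1, 19.4]
width: 0.0002
```

Request:
{"api": "step_arm", "payload": {"increments": [{"slide":[0,0,1],"yaw":0},{"slide":[0,0,1],"yaw":0},{"slide":[0,0,1],"yaw":0},{"slide":[0,0,1],"yaw":0},{"slide":[0,0,1],"yaw":0}]}}

```text
time: 9.05
tool_pos: [0.4583, -0.0396, 0.0928]
orientation: [2.181, 2.209, -0.057]
contact_force: [-8.5, 1.2, 19.8]
width: 0.0003
```

Request:
{"api": "step_arm", "payload": {"increments": [{"slide":[0,0,1],"yaw":0},{"slide":[0,0,1],"yaw":0},{"slide":[0,0,1],"yaw":0},{"slide":[0,0,1],"yaw":0},{"slide":[0,0,1],"yaw":0}]}}

```text
time: 9.55
tool_pos: [0.4583, -0.0394, 0.0928]
orientation: [2.177, 2.206, -0.062]
contact_force: [-7.3, 1.1, 19.8]
width: 0.0001
```

Request:
{"api": "step_arm", "payload": {"increments": [{"slide":[0,0,1],"yaw":0},{"slide":[0,0,1],"yaw":0},{"slide":[0,0,1],"yaw":0},{"slide":[0,0,1],"yaw":0},{"slide":[0,0,1],"yaw":0}]}}

```text
time: 10.05
tool_pos: [0.4583, -0.0393, 0.0928]
orientation: [2.173, 2.204, -0.068]
contact_force: [-7.5, 1.0, 18.0]
width: -0.0
```

The lid was held open for over 4 s at about 19 N against the stop. Now I'll ease it up slowly.

Request:
{"api": "step_arm", "payload": {"increments": [{"slide":[0,0,0.4],"yaw":0},{"slide":[0,0,0],"yaw":0},{"slide":[0,0,-0.4],"yaw":0},{"slide":[0,0,-0.6],"yaw":0},{"slide":[0,0,-0.6],"yaw":0}]}}

```text
time: 10.55
tool_pos: [0.4584, -0.0393, 0.0951]
orientation: [2.171, 2.203, -0.069]
contact_force: [-1.9, 0.8, 2.0]
width: -0.0002
```

Request:
{"api": "step_arm", "payload": {"increments": [{"slide":[0,0,-0.6],"yaw":0},{"slide":[0,0,-0.6],"yaw":0},{"slide":[0,0,-0.6],"yaw":0},{"slide":[0,0,-0.6],"yaw":0},{"slide":[0,0,-0.6],"yaw":0}]}}

```text
time: 11.05
tool_pos: [0.4583, -0.0393, 0.0981]
orientation: [2.172, 2.203, -0.07]
contact_force: [-2.5, 0.6, 2.4]
width: 0.0002
```

Request:
{"api": "step_arm", "payload": {"increments": [{"slide":[0,0,-0.6],"yaw":0},{"slide":[0,0,-0.6],"yaw":0},{"slide":[0,0,-0.6],"yaw":0},{"slide":[0,0,-0.6],"yaw":0},{"slide":[0,0,-0.6],"yaw":0}]}}

```text
time: 11.55
tool_pos: [0.4581, -0.0392, 0.1014]
orientation: [2.172, 2.202, -0.07]
contact_force: [-1.8, -0.5, 2.6]
width: -0.0003
```

Request:
{"api": "step_arm", "payload": {"increments": [{"slide":[0,0,-0.6],"yaw":0},{"slide":[0,0,-0.6],"yaw":0},{"slide":[0,0,-0.6],"yaw":0},{"slide":[0,0,-0.6],"yaw":0},{"slide":[0,0,-0.6],"yaw":0}]}}

```text
time: 12.05
tool_pos: [0.4581, -0.0392, 0.1047]
orientation: [2.172, 2.202, -0.071]
contact_force: [-1.4, 0.2, 3.6]
width: 0.0001
```

Request:
{"api": "step_arm", "payload": {"increments": [{"slide":[0,0,-0.6],"yaw":0},{"slide":[0,0,-0.6],"yaw":0},{"slide":[0,0,-0.6],"yaw":0},{"slide":[0,0,-0.6],"yaw":0},{"slide":[0,0,-0.6],"yaw":0}]}}

```text
time: 12.55
tool_pos: [0.4581, -0.0392, 0.1081]
orientation: [2.172, 2.202, -0.071]
contact_force: [-2.3, -0.8, 2.7]
width: -0.0002
```

Request:
{"api": "step_arm", "payload": {"increments": [{"slide":[0,0,-0.6],"yaw":0},{"slide":[0,0,-0.6],"yaw":0},{"slide":[0,0,-0.6],"yaw":0},{"slide":[0,0,-0.6],"yaw":0},{"slide":[0,0,-0.6],"yaw":0}]}}

```text
time: 13.05
tool_pos: [0.4581, -0.0392, 0.1114]
orientation: [2.172, 2.201, -0.071]
contact_force: [-3.1, -1.3, 3.5]
width: -0.0001
```

Request:
{"api": "step_arm", "payload": {"increments": [{"slide":[0,0,-0.6],"yaw":0},{"slide":[0,0,-0.6],"yaw":0},{"slide":[0,0,-0.6],"yaw":0},{"slide":[0,0,-0.6],"yaw":0},{"slide":[0,0,-0.6],"yaw":0}]}}

```text
time: 13.55
tool_pos: [0.4582, -0.0391, 0.1148]
orientation: [2.172, 2.201, -0.072]
contact_force: [-2.5, -1.0, 3.7]
width: -0.0001
```

Request:
{"api": "step_arm", "payload": {"increments": [{"slide":[0,0,-0.6],"yaw":0},{"slide":[0,0,-0.6],"yaw":0},{"slide":[0,0,-0.6],"yaw":0},{"slide":[0,0,-0.6],"yaw":0},{"slide":[0,0,-0.6],"yaw":0}]}}

```text
time: 14.05
tool_pos: [0.4583, -0.0391, 0.1182]
orientation: [2.172, 2.201, -0.072]
contact_force: [-2.6, -1.2, 3.2]
width: -0.0001
```

Run:
```python
from bench import ctrl
import cv2
c=ctrl.camera('scene');cv2.imwrite('pics/s3.png',cv2.resize(c['image'][50:290,180:480,::-1],None,fx=2.5,fy=2.5))
s=ctrl.state();print(s['time'],s['tool_pos'],s['contact_force'])
```

```text
14.1 [ 0.45832915 -0.03913752  0.11822925] [-1.41394569 -1.50392365  5.05573131]
```

View pics/s3.png

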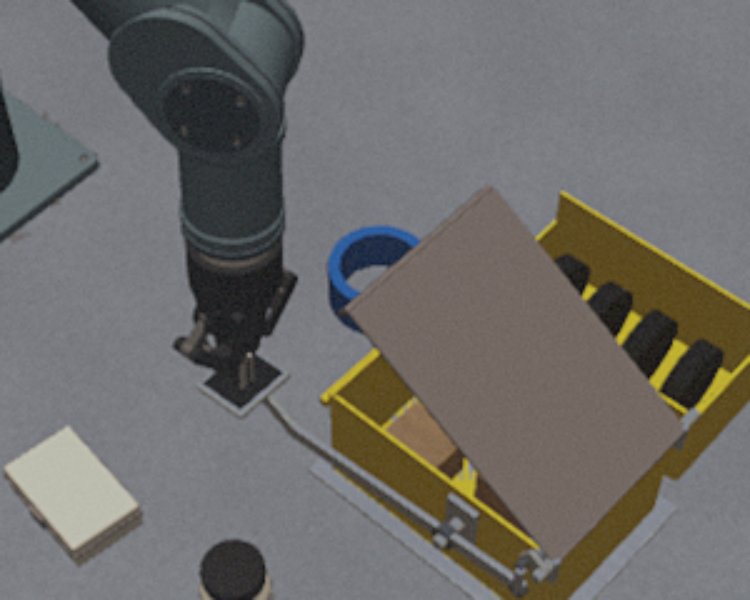

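The lid is half-way down, following the lever, and the tips are still on the pad. I'll continue at the same rate.

Request:
{"api": "step_arm", "payload": {"increments": [{"slide":[0,0,-0.6],"yaw":0},{"slide":[0,0,-0.6],"yaw":0},{"slide":[0,0,-0.6],"yaw":0},{"slide":[0,0,-0.6],"yaw":0},{"slide":[0,0,-0.6],"yaw":0}]}}

```text
time: 14.6
tool_pos: [0.4585, -0.0391, 0.1215]
orientation: [2.172, 2.2, -0.072]
contact_force: [-2.3, -1.1, 4.7]
width: -0.0001
```

Request:
{"api": "step_arm", "payload": {"increments": [{"slide":[0,0,-0.6],"yaw":0},{"slide":[0,0,-0.6],"yaw":0},{"slide":[0,0,-0.6],"yaw":0},{"slide":[0,0,-0.6],"yaw":0},{"slide":[0,0,-0.6],"yaw":0}]}}

```text
time: 15.1
tool_pos: [0.4587, -0.0391, 0.1249]
orientation: [2.172, 2.2, -0.072]
contact_force: [-1.9, -1.2, 4.3]
width: 0.0001
```

Request:
{"api": "step_arm", "payload": {"increments": [{"slide":[0,0,-0.6],"yaw":0},{"slide":[0,0,-0.6],"yaw":0},{"slide":[0,0,-0.6],"yaw":0},{"slide":[0,0,-0.6],"yaw":0},{"slide":[0,0,-0.6],"yaw":0}]}}

```text
time: 15.6
tool_pos: [0.459, -0.0391, 0.1283]
orientation: [2.171, 2.199, -0.071]
contact_force: [-2.4, -1.0, 5.8]
width: 0.0002
```

Request:
{"api": "step_arm", "payload": {"increments": [{"slide":[0,0,-0.6],"yaw":0},{"slide":[0,0,-0.6],"yaw":0},{"slide":[0,0,-0.6],"yaw":0},{"slide":[0,0,-0.6],"yaw":0},{"slide":[0,0,-0.6],"yaw":0}]}}

```text
time: 16.1
tool_pos: [0.4593, -0.039, 0.1317]
orientation: [2.171, 2.199, -0.071]
contact_force: [-2.0, -2.7, 4.4]
width: -0.0001
```

Request:
{"api": "step_arm", "payload": {"increments": [{"slide":[0,0,-0.6],"yaw":0},{"slide":[0,0,-0.6],"yaw":0},{"slide":[0,0,-0.6],"yaw":0},{"slide":[0,0,-0.6],"yaw":0},{"slide":[0,0,-0.6],"yaw":0}]}}

```text
time: 16.6
tool_pos: [0.4597, -0.039, 0.1352]
orientation: [2.171, 2.198, -0.07]
contact_force: [-1.1, -2.3, 5.2]
width: 0.0
```

Request:
{"api": "step_arm", "payload": {"increments": [{"slide":[0,0,-0.5],"yaw":0},{"slide":[0,0,-0.5],"yaw":0},{"slide":[0,0,-0.4],"yaw":0},{"slide":[0,0,-0.4],"yaw":0},{"slide":[0,0,-0.4],"yaw":0}]}}

```text
time: 17.1
tool_pos: [0.46, -0.039, 0.1377]
orientation: [2.171, 2.197, -0.07]
contact_force: [-1.6, -2.0, 4.4]
width: -0.0004
```

Request:
{"api": "step_arm", "payload": {"increments": [{"slide":[0,0,-0.4],"yaw":0},{"slide":[0,0,-0.4],"yaw":0},{"slide":[0,0,-0.4],"yaw":0},{"slide":[0,0,-0.4],"yaw":0},{"slide":[0,0,-0.4],"yaw":0}]}}

```text
time: 17.6
tool_pos: [0.4603, -0.0391, 0.1399]
orientation: [2.17, 2.197, -0.069]
contact_force: [-0.2, -1.7, 4.4]
width: 0.0001
```

Request:
{"api": "step_arm", "payload": {"increments": [{"slide":[0,0,-0.3],"yaw":0},{"slide":[0,0,-0.3],"yaw":0},{"slide":[0,0,-0.3],"yaw":0},{"slide":[0,0,-0.3],"yaw":0},{"slide":[0,0,-0.3],"yaw":0}]}}

```text
time: 18.1
tool_pos: [0.4605, -0.0391, 0.1417]
orientation: [2.17, 2.197, -0.069]
contact_force: [-0.8, -2.0, 4.9]
width: -0.0
```

Request:
{"api": "step_arm", "payload": {"increments": [{"slide":[0,0,-0.3],"yaw":0},{"slide":[0,0,-0.3],"yaw":0},{"slide":[0,0,-0.3],"yaw":0},{"slide":[0,0,-0.3],"yaw":0},{"slide":[0,0,-0.3],"yaw":0}]}}

```text
time: 18.6
tool_pos: [0.4601, -0.0374, 0.1426]
orientation: [2.171, 2.199, -0.067]
contact_force: [1.0, 0.4, 0.6]
width: 0.0
```

Request:
{"api": "step_arm", "payload": {"increments": [{"slide":[0,0,-0.3],"yaw":0},{"slide":[0,0,-0.3],"yaw":0},{"slide":[0,0,-0.3],"yaw":0},{"slide":[0,0,-0.3],"yaw":0},{"slide":[0,0,-0.3],"yaw":0}]}}

```text
time: 19.1
tool_pos: [0.4596, -0.0362, 0.1437]
orientation: [2.171, 2.202, -0.066]
contact_force: [-0.6, 0.4, -0.1]
width: 0.0001
```

Contact ended at z = 0.1426, the rest height, so the lid came down onto the bin while supported. I'll lift clear.

Request:
{"api": "step_arm", "payload": {"increments": [{"slide":[0,0,-5],"yaw":0},{"slide":[0,0,-15],"yaw":0},{"slide":[0,0,-30],"yaw":0},{"slide":[0,0,-30],"yaw":0},{"slide":[0,0,-20],"yaw":0}]}}

```text
time: 19.6
tool_pos: [0.4569, -0.0293, 0.2454]
orientation: [2.173, 2.207, -0.072]
contact_force: [1.0, -0.6, -0.3]
width: -0.0001
```

Request:
{"api": "step_arm", "payload": {"increments": [{"slide":[0,0,-5],"yaw":0},{"slide":[0,0,0],"yaw":0},{"slide":[0,0,0],"yaw":0}]}}

```text
time: 19.9
tool_pos: [0.458, -0.0289, 0.2526]
orientation: [2.171, 2.204, -0.068]
contact_force: [-0.1, 0.2, -1.0]
width: 0.0003
```

Run:
```python
from bench import ctrl
import cv2
c=ctrl.camera('scene');cv2.imwrite('pics/s4.png',cv2.resize(c['image'][50:290,180:480,::-1],None,fx=2.5,fy=2.5))
s=ctrl.state();print(s['time'],s['tool_pos'],s['contact_force'],abs(s['qd']).max())
a=cv2.imread('pics/scene0.png')[50:290,180:480];b=c['image'][50:290,180:480,::-1]
cv2.imwrite('pics/d4.png',cv2.resize(cv2.absdiff(a,b)*3,None,fx=2,fy=2))
```

```text
19.95 [ 0.45786327 -0.02891771  0.25238432] [ 0.14967139 -0.43127603 -0.34060207] 0.007338640969717572
```

View pics/s4.png

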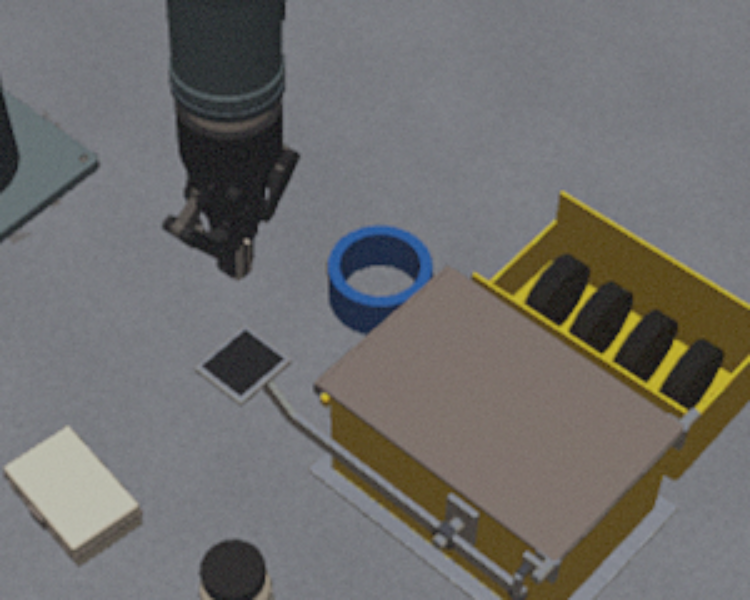

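View pics/d4.png

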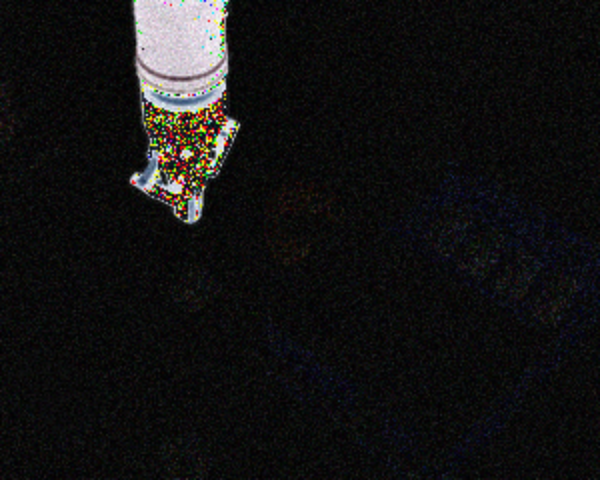

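The lid is shut, the lever is back at rest, and the tape, jar and case haven't moved: the difference image shows only the arm. I'll hand the job in.

```bash
python3 -c "
from bench import ctrl
print(ctrl.sign_off())"
```

```text
the job is handed in; nothing more can be done
None
```

The job is done and handed in at about 20 s, inside the 56 s limit; sign-off gave no verdict.

- **Opening:** I pressed the lever pad with the closed fingertips down to its stop. The camera put the lid's front edge at about 0.347 m, which is the fully open height.
- **Holding:** The lid stayed fully open for over 4 s, with 15–20 N at the pad. The highest force I read was about 27 N on reaching the stop. The tool tilted by about 0.04 rad during the hold, with no effect on the result.
- **Closing:** I eased the lever up over about 8 s at roughly 6 mm/s, slowing to 3 mm/s at the end. The fingertips stayed on the pad until contact ended at its rest height.
- **Last checks:** After lifting about 110 mm clear, the contact force was about zero. Compared with the first picture, only the arm had changed: the lid is shut, the lever is at rest, and the tape, jar and case are where they were.

The first move call was refused as invalid input because it left out the yaw values; nothing moved. No check failed or disagreed.

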